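Switch the pull-to-turn outlet selector and start the unit

TASK

On the beige switching unit, pull the sprung black knob up out of OFF, turn it towards the green tag and let it drop fully home in the notch there (the tag shows the place only roughly, so feel for the notch and never force the knob), then press the blue start button gently, all the way down, and let go. Leave the other things on the bench as they are.

Things in the scene. Friction and masses are not known exactly. Their poses are not given: they have to be found in the camera images.
- unit: beige switching unit, a fixed box 200 (x) x 260 (y) x 60 tall; origin at the centre of its underside, on the bench; x points from its dark front panel to its back, z up. The knob's vertical axis passes through this origin
- knob_grip (a point): grip centre of the black selector knob, on its turning axis; 106 above the unit's underside when fully down. An upright bar grip 16 thick, 48 long, 40 tall (this point is 17 below the bar's top, 23 above the round skirt, dia 64). The bar lies along the line from axis to pointer. A spring pushes the knob down (5 N when down, 7.5 N at the top stop); it lifts straight up, 13 at most
- knob_pointer (a point): tip of the white pointer line, on the rim of the knob's skirt, 32 from the axis, 23 below knob_grip. At the start the knob is down at OFF, pointer to the unit's front (-x), up to 0.12 rad to either side as the OFF slot is wide. The knob can turn 1.45 rad either side of -x
- bushing (a point): centre of the top of the aluminium bushing (dia 68, 14 tall) under the knob. Hidden below it is an index ring (ring_a or ring_b) with a ridge 7 high and a 7 wide notch near each tag. The knob's pin (5 wide, 26 from the axis) must be lifted over 7 to leave OFF; between notches it rests on the ridge; over a notch the spring drops the knob fully. There it turns no further (0.04 rad play)
- tag_green_top (a point): centre of the top of the green disc (dia 18, 3 thick) fixed on the unit's top, 56 from the knob's axis, 60 degrees left or right of OFF (it differs). It marks the wanted notch only roughly: the true one lies 0.08 to 0.18 rad from the tag's direction, on one side or the other, and must be found by feel
- tag_orange_top (a point): centre of the top of the orange disc, same size, 60 degrees to the other side: the outlet not wanted
- start_top (a point): centre of the top of the blue round start button (dia 26) at the far left of the unit's top, pressed straight down; travel 6, spring-loaded, 7 N when fully down
- start (a joint): start button: 0 = up, 0.006 m = fully pressed; springs back
- buffer_bottle: bystander, leave alone: clear bottle with blue cap, 64 dia x 160 tall, stands left of the unit; origin at the centre of its underside
- beaker: bystander, leave alone: glass beaker, 72 dia x 85 tall, stands right of the unit; origin at the centre of its underside
- jar: bystander, leave alone: small amber jar with white cap, 34 dia x 45 tall, stands on the unit's top at its far right corner; origin at the centre of its underside
- gel_tray: bystander, leave alone: shallow clear tray 110 x 90 x 22, left of the unit; origin at the centre of its underside
- tip_box: bystander, leave alone: blue pipette-tip box 120 x 85 x 54, right of the unit; origin at the centre of its underside
- spatula: bystander, leave alone: spatula about 180 long lying beyond the unit; origin at the centre of its underside
- comb: bystander, leave alone: flat white gel comb 100 long, lying in front of the unit; origin at the centre of its underside

How it is judged (in metres and radians):
On the way, in this order (a step that is already met when the one before it is completed fails the run):
1. the knob is pulled up clear of its ridge (z of knob_grip in the frame of unit above 0.113 m), for 0.1 s.
2. the knob has dropped fully home in the notch at the green tag (z of knob_grip in the frame of unit below 0.1085 m and horizontal distance between knob_pointer and tag_green_top below 0.03 m), for 0.2 s.
3. the start button is pressed down (value of joint start above 0.004 m), for 0.05 s.
At the end, for the whole second after the job is handed in: the knob is within 2.5 mm of fully down in the notch at the green tag (pointer tip within 30 mm of the tag's centre, seen from above), and the start button is up again (within 1.5 mm) (all of step 2 and value of joint start below 0.0015 m); the robot touches nothing.
It fails at once if a bystander (bottle, beaker, jar, tray, tip box, spatula or comb) is pushed more than 25 mm or tipped over (distance of any of buffer_bottle, beaker, jar, gel_tray, tip_box, spatula, comb from where it was at the start of the episode above 0.025 m or angle between any of buffer_bottle, beaker, jar, gel_tray, tip_box, spatula, comb's own z axis and vertical above 0.5 rad).
It fails at once if the knob is forced: its pin presses on the index ring with over 20 N (the spring alone gives 8) (contact force between knob and ring_a above 20 N or contact force between knob and ring_b above 20 N).
It fails at once if the start button is struck with more than 30 N (contact force between start and anything else above 30 N).
It also fails if it takes over 58 s, if anything falls off the work surface, if the arm or the gripper's body presses on something with over 40 N, if the wrist force passes 120 N, or if a joint passes its speed limit or range.

ROBOT

A 7-joint arm with a two-finger parallel gripper is mounted at the origin on the work surface. World frame = base frame: x ahead of the robot, y to its left, z up, the work surface at z = 0. Lengths are in mm, angles in rad, forces in N, time in s.
With the tool pointing down it reaches from about 400 to 875 mm from the base axis. Payload 6.5 kg.
Tool frame: the origin (TCP) lies midway between the tips of the shut fingers; the grasp point (between the pads) lies r.tcp_to_grasp behind it (r.tcp_to_grasp is the distance from the TCP to the grasp point, in mm); y points along the fingers, x is the direction in which the jaws open and shut, and the axes are right-handed (so a half turn about y gives the same grasp; the last joint's range is limited). The gripper opens to 88 mm and grips with 3 to 60 N. Pads are 18 mm wide; open, the fingers measure 123 mm over their backs; the gripper's body (75 mm by 187 mm) begins 45 mm behind the grasp point.
Start: joints at [1.155, 0.536, -0.004, 1.538, 0.003, 1.067, -0.071], TCP at [222.757, -610.63, 238.716] pointing down, gripper open.
Joint ranges: [-2.7, 2.7], [-0.37, 2.16], [-1.27, 1.26], [0.24, 2.4], [-1.31, 4.45], [0.19, 1.91], [-2.76, 2.76]. Speed limits (rad/s): [2.39, 2.39, 3.14, 3.14, 3.14, 3.14, 3.14].

INTERFACE

Orientations are given as a unit quaternion [x, y, z, w].
In Python, from cell import r, eoat, solver, telemetry, vision, order, spotter gives the robot as it stands. Calls block until the motion is done:
- r.goto(position, orientation): joint-space move of the TCP to a pose.
- r.move_linear(position, attitude=None, speed=150, force_limit=None): straight line of the TCP; attitude=None keeps the orientation; speed is the mean speed in mm/s. With force_limit (N) it stops when the force on the tool has changed by that much, and returns True; else False.
- r.move_j(angles): joint-space move.
- eoat.open_jaws() and eoat.grasp(squeeze=None): open the fingers fully, or close them until they stop; squeeze is the grip in N (None keeps the last).
- r.pause(seconds).
- solver.ik(position, orientation): joint angles nearest the present ones, or None.
- telemetry.get_state(): the state.
- vision.snapshot(name): name is "scene" or "top" or "wrist"; returns the picture (384x512x3 uint8, blue, green, red); there is no depth.
- vision.get_calibration(name): a dict with "fx", "fy", "cx", "cy" (pixels), "eye" and "orientation" of the camera in the world. Camera axes: x right, y down, z forward; pixel columns grow to the right and rows downward; lengths in mm; the calibration is good to about 2 mm. A picture is of the moment at which its call begins: read the wrist's pose just before it. get_calibration takes no time and is no camera call; for the wrist camera it gives the pose at the moment of the call.
A pose or a line that the arm cannot do raises r.MotionError and nothing moves.
- order.close_job(): hands the job in, once; it reports no verdict.
Trained networks look in the newest picture that a camera, given by its name, has taken for a name from the list of things; names that differ only in an ending like _2 or _b are one class to them, and where a whole thing is asked for, a point or a joint stands for the part that bears it (a point fixed in the world has none). Each returns a list of dicts, best first, with "confidence" (0 to 1); they miss things now and then, are a little off and sometimes report something else, mostly with a low value. They report only what shows in the picture. A call takes as long as a camera call.
- spotter.silhouettes(thing, camera): "pixels" (384x512 bool, what is visible of it) and "at" ([column, row] in pixels, amid what is visible of it).
The state is a dict: "clock": time; "joint_pos": joint angles; "qd": joint speeds; "joint_torque": joint torques, N m; "ee_pos": TCP position; "orientation": TCP orientation; "wrist_force": force on the tool from outside, world axes, zero at the start; "moment": the same for the moment, N m; "gripper_width": opening from 0.0 (shut) to 1.0 (fully open).
Only numpy, scipy, OpenCV 4.12 (cv2) and the standard library are available. Lean on these libraries where they do the work, as an engineer would, in place of code of your own. Each camera call takes 0.05 s, during which the arm holds its last target.

## Working session

There is one attempt and no reset: what is moved stays moved. The work goes in short steps, each a Python script; the robot and the scene stay as the last script left them, time stands still between calls to the robot, and variables do not carry over. Pictures are saved under pics/ and viewed, and the job is handed in when it is done.

```bash
ls; mkdir -p pics
python3 - <<'E'
from cell import *
import cv2, numpy as np
for n in ("scene","top"):
    im=vision.snapshot(n); cv2.imwrite(f"pics/{n}0.png",im)
    print(n,vision.get_calibration(n))
    for t in ["unit","knob_grip","knob_pointer","bushing","tag_green_top","tag_orange_top","start_top","jar","buffer_bottle","beaker"]:
        try:
            print(t,[(d["confidence"],d["at"],int(d["pixels"].sum())) for d in spotter.silhouettes(t,n)][:3])
        except Exception as e: print(t,e)
s=telemetry.get_state(); print(s, r.tcp_to_grasp)
E
```

```text
pics
scene {'fx': 463.5868967034354, 'fy': 463.5868967034354, 'cx': 257.49187850673667, 'cy': 189.81317585202916, 'eye': array([1089.47103759,  569.61537366,  979.31194404]), 'orientation': array([ 0.35452172,  0.87248863, -0.31223142, -0.12485782])}
unit [(0.82, [281.6, 213.7], 7611)]
knob_grip [(0.66, [286.0, 203.2], 492)]
knob_pointer [(0.79, [285.4, 198.1], 479)]
bushing []
tag_green_top [(0.29, [287.1, 212.8], 7601)]
tag_orange_top []
start_top [(0.63, [290.3, 234.2], 125), (0.2, [280.0, 198.5], 532)]
jar [(0.74, [235.0, 189.3], 249)]
buffer_bottle []
beaker [(0.88, [244.8, 145.7], 788), (0.32, [280.5, 200.1], 568)]
top {'fx': 496.3665011287066, 'fy': 496.3665011287066, 'cx': 259.855959178063, 'cy': 189.35870415604546, 'eye': array([ 339.5460025 ,   27.28550207, 1311.57818428]), 'orientation': array([-0.69534973,  0.71359708, -0.05464682,  0.06543452])}
unit [(0.77, [230.5, 191.6], 7706), (0.5, [120.9, 158.8], 814)]
knob_grip [(0.84, [232.6, 189.5], 470)]
knob_pointer [(0.87, [234.9, 187.6], 499)]
bushing [(0.62, [231.2, 193.8], 7724)]
tag_green_top []
tag_orange_top []
start_to
[... 219 characters left out ...]
846,  0.53642681, -0.00440767,  1.53788198,  0.00257499,
        1.06730765, -0.07118503]), 'qd': array([ 4.07323302e-05,  1.16181657e-03,  8.59741845e-04,  1.37759439e-03,
       -2.04046399e-04,  1.41163750e-04, -1.70870692e-04]), 'joint_torque': array([ 8.71258794e-05, -5.70902324e+01,  9.90385897e-01, -2.51916021e+01,
       -5.60955307e-02,  1.08140311e-02,  3.42497265e-05]), 'ee_pos': array([ 222.74621607, -610.63817245,  238.70546173]), 'orientation': array([-0.57937515,  0.40537203, -0.40536002,  0.57938002]), 'wrist_force': array([-0.41088532, -0.18065699,  0.20370126]), 'moment': array([-0.03049757,  0.05054847, -0.03148618]), 'gripper_width': 0.9994343456935446} 18.700000000000003
```

Run:
```python
import cv2
a=cv2.imread("pics/top0.png"); b=cv2.imread("pics/scene0.png")
cv2.imwrite("pics/top0c.png",cv2.resize(a[130:255,160:310],None,fx=5,fy=5,interpolation=cv2.INTER_CUBIC)[:600,:800])
cv2.imwrite("pics/scene0c.png",cv2.resize(b[140:260,200:350],None,fx=5,fy=5,interpolation=cv2.INTER_CUBIC))
from scipy.spatial.transform import Rotation as R
print(R.from_quat([-0.57937515,  0.40537203, -0.40536002,  0.57938002]).as_matrix().round(3))
```

```text
[[ 0.343 -0.     0.939]
 [-0.939  0.     0.343]
 [-0.    -1.    -0.   ]]
```

View pics/top0.png

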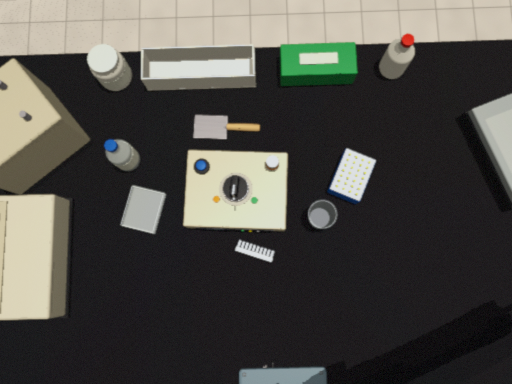

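View pics/scene0.png

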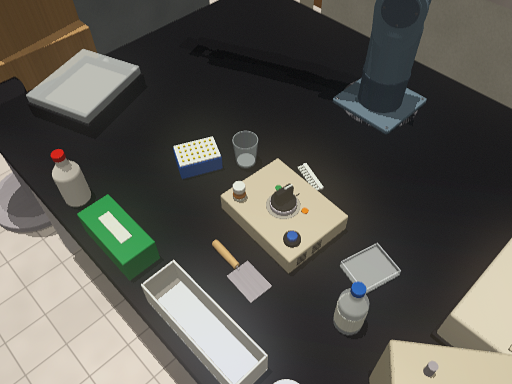

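```bash
ls pics
```

```text
scene0.png
scene0c.png
top0.png
top0c.png
```

View pics/top0c.png

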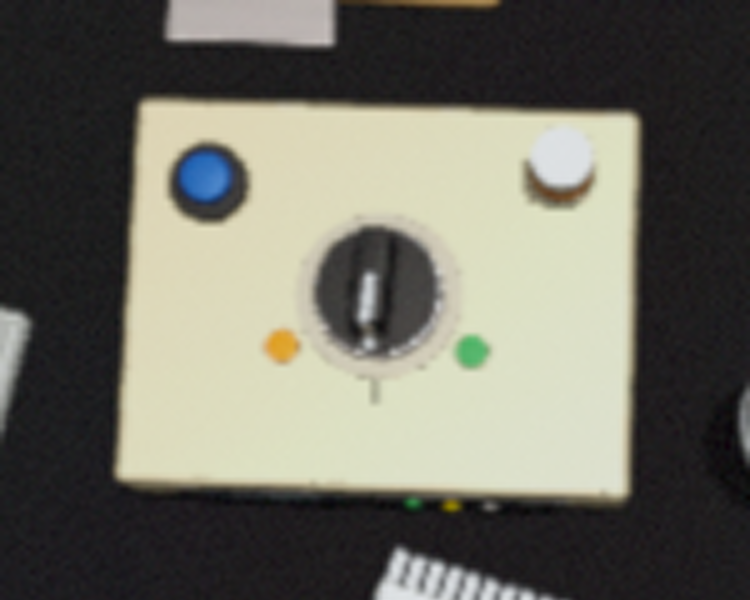

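View pics/scene0c.png

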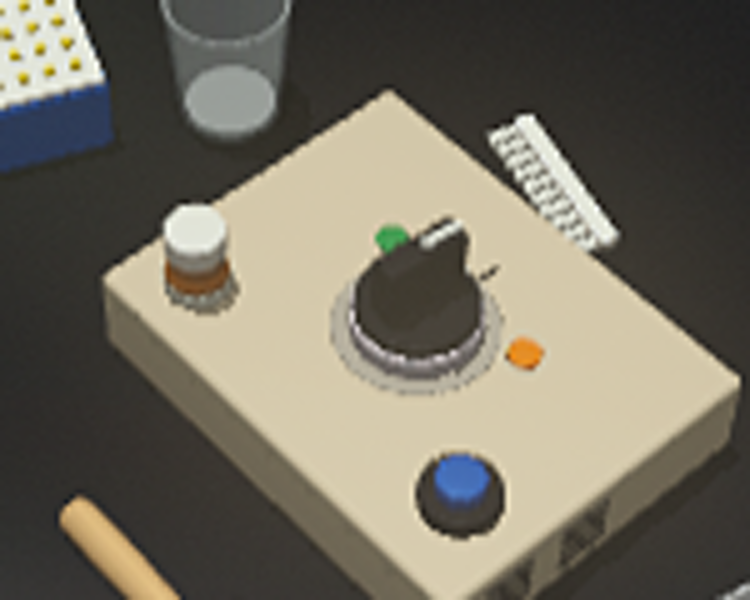

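```bash
cat > h.py <<'E'
from cell import r,eoat,solver,telemetry,vision,order,spotter
import numpy as np, cv2
from scipy.spatial.transform import Rotation as R
def ray(cal,p):
    d=np.array([(p[0]-cal["cx"])/cal["fx"],(p[1]-cal["cy"])/cal["fy"],1.])
    return np.asarray(cal["eye"]),R.from_quat(cal["orientation"]).as_matrix()@d
def atz(cal,p,z):
    e,d=ray(cal,p); return e+d*(z-e[2])/d[2]
def tri(c1,p1,c2,p2):
    e1,d1=ray(c1,p1);e2,d2=ray(c2,p2)
    t=np.linalg.lstsq(np.c_[d1,-d2],e2-e1,rcond=None)[0]
    a,b=e1+t[0]*d1,e2+t[1]*d2
    return (a+b)/2,np.linalg.norm(a-b)
def quat(yaw):
    # tool down; tool x (jaw axis) at angle yaw in world
    x=np.array([np.cos(yaw),np.sin(yaw),0]); z=None
    return x
E
python3 - <<'E'
from h import *
ct=vision.get_calibration("top"); cs=vision.get_calibration("scene"); cw=vision.get_calibration("wrist")
f=lambda u,v:(160+(u+.5)/5-.5,130+(v+.5)/5-.5)
g=lambda u,v:(200+(u+.5)/5-.5,140+(v+.5)/5-.5)
C=[atz(ct,f(*p),60) for p in [(140,98),(640,113),(630,497),(118,480)]]
print(np.round(C,1)); print(np.mean(C,0))
for n,p in dict(orange=(282,346),green=(472,352)).items(): print(n,atz(ct,f(*p),63))
print("start",tri(ct,f(206,176),cs,g(462,477)))
print("ptr tip",atz(ct,f(370,342),83))
print("green s",atz(cs,g(392,238),63),"orange s",atz(cs,g(525,353),63))
s=telemetry.get_state()
M=R.from_quat(s["orientation"]).as_matrix()
print("wrist cam in tool", M.T@(cw["eye"]-s["ee_pos"])); print((M.T@R.from_quat(cw["orientation"]).as_matrix()).round(3), cw["fx"],cw["cx"],cw["cy"])
E
```

```text
[[665.8 229.1  60. ]
 [650.3 -30.4  60. ]
 [451.5 -18.6  60. ]
 [466.9 240.3  60. ]]
[558.60731731 105.09871958  60.        ]
orange [532.81626226 156.09200349  63.        ]
green [527.10887889  59.32997337  63.        ]
start (array([617.72730197, 192.67291406,  82.11921382]), np.float64(1.782582856901442))
ptr tip [530.55272378 109.83567709  83.        ]
green s [525.66346924  59.84491318  63.        ] orange s [531.5087846  156.99054712  63.        ]
wrist cam in tool [ 6.11725338e-03 -1.45525855e+02  8.20148108e+01]
[[ 1.    -0.    -0.001]
 [ 0.001 -0.313  0.95 ]
 [-0.001 -0.95  -0.313]] 298.4142305043599 254.72593430043443 193.4514228916026
```

```bash
cat >> h.py <<'E'
def quat(phi):
    x=np.array([np.cos(phi),np.sin(phi),0]); y=np.array([0,0,-1.]); 
    return R.from_matrix(np.c_[x,y,np.cross(x,y)]).as_quat()
def yaw():
    M=R.from_quat(telemetry.get_state()["orientation"]).as_matrix(); return np.arctan2(M[1,0],M[0,0])
E
python3 - <<'E'
from h import *
for z in (90,230):
  for d in (82,100,120,140,155,-98,-80,-60,-40,-25):
    q=solver.ik([558,106,z],quat(np.radians(d))); print(z,d,None if q is None else np.round(q,2))
E
```

```text
90 82 [ 0.26  0.73 -0.72  1.83  0.63  0.84  0.65]
90 100 [ 0.28  0.74 -0.76  1.83  0.66  0.85  0.94]
90 120 [ 0.47  0.91 -1.08  1.82  0.94  1.04  1.1 ]
90 140 [ 0.47  0.91 -1.08  1.82  0.94  1.04  1.45]
90 155 [ 0.47  0.91 -1.08  1.82  0.94  1.04  1.71]
90 -98 [-0.06  0.62 -0.27  1.85  0.24  0.71 -2.18]
90 -80 [ 0.01  0.63 -0.36  1.84  0.32  0.73 -1.93]
90 -60 [ 0.05  0.64 -0.43  1.84  0.38  0.74 -1.63]
90 -40 [ 0.08  0.65 -0.47  1.84  0.41  0.75 -1.31]
90 -25 [ 0.1   0.66 -0.5   1.84  0.44  0.76 -1.07]
230 82 [ 0.38  0.57 -0.9   1.73  0.49  1.09  0.76]
230 100 [ 0.44  0.6  -0.98  1.73  0.55  1.12  1.02]
230 120 [ 0.48  0.65 -1.07  1.73  0.62  1.15  1.32]
230 140 [ 0.48  0.65 -1.07  1.73  0.62  1.15  1.67]
230 155 [ 0.48  0.65 -1.07  1.73  0.62  1.15  1.93]
230 -98 [ 0.12  0.46 -0.52  1.75  0.26  1.01 -2.2 ]
230 -80 [ 0.16  0.47 -0.56  1.74  0.29  1.01 -1.9 ]
230 -60 [ 0.19  0.48 -0.6   1.74  0.31  1.02 -1.58]
230 -40 [ 0.22  0.49 -0.65  1.74  0.34  1.03 -1.25]
230 -25 [ 0.24  0.49 -0.68  1.74  0.35  1.03 -1.  ]
```

Run:
```python
from h import *
t0=telemetry.get_state()["clock"]
r.goto([558,106,225],quat(np.radians(84)))
s=telemetry.get_state(); print(s["clock"]-t0,s["ee_pos"],np.round(s["joint_pos"],3),s["wrist_force"])
cw=vision.get_calibration("wrist"); im=vision.snapshot("wrist")
cv2.imwrite("pics/w1.png",im); np.save("w1.npy",np.array([cw],dtype=object),allow_pickle=True)
for t in ["knob_grip","tag_green_top","start_top","unit"]:
    print(t,[(d["confidence"],d["at"],int(d["pixels"].sum())) for d in spotter.silhouettes(t,"wrist")][:3])
```

```text
2.7917 [558.3215212  104.8712856  224.85487474] [ 0.382  0.573 -0.894  1.736  0.5    1.079  0.786] [-0.00833809  0.36755499  0.69482358]
knob_grip [(0.97, [259.0, 183.3], 3238)]
tag_green_top [(0.7, [180.1, 235.6], 726), (0.47, [210.4, 153.8], 207)]
start_top [(0.59, [341.6, 228.7], 508)]
unit [(0.94, [258.8, 159.8], 41617)]
```

View pics/w1.png

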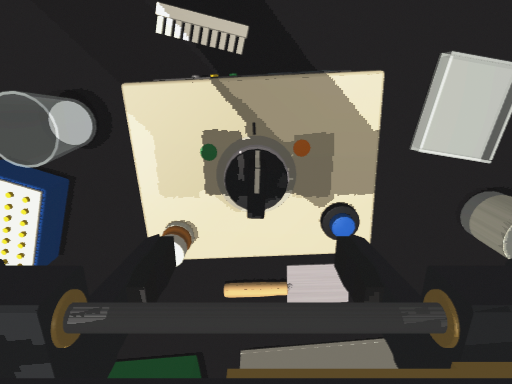

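Run:
```python
from h import *
im=cv2.imread("pics/w1.png")
cv2.imwrite("pics/w1c.png",cv2.resize(im[110:260,180:380],None,fx=4,fy=4,interpolation=cv2.INTER_CUBIC))
cw=np.load("w1.npy",allow_pickle=True)[0]
hsv=cv2.cvtColor(im,cv2.COLOR_BGR2HSV)
def cen(lo,hi,box):
    m=cv2.inRange(hsv,lo,hi); mm=np.zeros_like(m); x0,y0,x1,y1=box; mm[y0:y1,x0:x1]=m[y0:y1,x0:x1]
    v,u=np.nonzero(mm); return (u.mean(),v.mean()),len(u)
for n,a in dict(green=((50,80,30),(85,255,255),(190,135,225,170)),orange=((3,120,60),(20,255,255),(285,135,320,165))).items():
    p,k=cen(*a); print(n,p,k,atz(cw,p,63))
C=[atz(cw,p,60) for p in [(124,85),(383,72),(370,252),(150,260)]]
print(np.round(C,1),np.mean(C,0))
```

```text
green (np.float64(208.23333333333332), np.float64(151.74285714285713)) 210 [527.79181111  60.05046572  63.        ]
orange (np.float64(301.2489082969432), np.float64(147.6986899563319)) 229 [533.93414629 156.13024474  63.        ]
[[454.5 -12.2  60. ]
 [469.7 239.4  60. ]
 [665.2 229.2  60. ]
 [648.  -28.8  60. ]] [559.36777476 106.91174603  60.        ]
```

View pics/w1c.png

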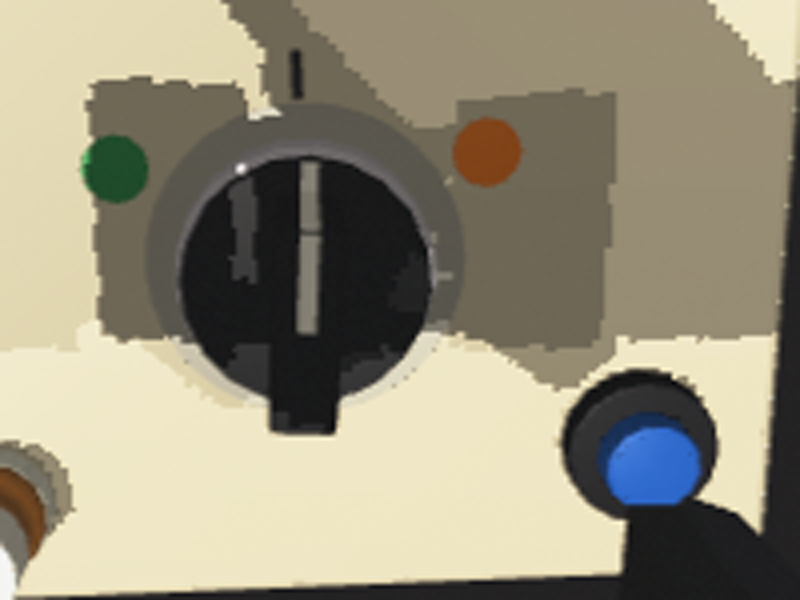

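Run:
```python
from h import *
cw=np.load("w1.npy",allow_pickle=True)[0]; ct=vision.get_calibration("top")
f=lambda u,v:(180+(u+.5)/4-.5,110+(v+.5)/4-.5)
print("tip",atz(cw,f(309,159),83))
for z in (106,123): 
    a,b=atz(cw,f(311,234),z),atz(cw,f(306,334),z); print("stripe",z,a,b,np.degrees(np.arctan2(*(a-b)[1::-1])))
a,b=atz(cw,f(311,160),83),atz(cw,f(311,232),83); print("stripe skirt",a,b,np.degrees(np.arctan2(*(a-b)[1::-1])))
for u in (180,432): print("skirt side",atz(cw,f(u,280),83))
for u in (270,337): print("bar back",atz(cw,f(u,432),123))
im=cv2.imread("pics/top0.png");
g=lambda u,v:(160+(u+.5)/5-.5,130+(v+.5)/5-.5)
a,b=atz(ct,g(366,320),123),atz(ct,g(371,272),123);print("top stripe",a,b,np.degrees(np.arctan2(*(a-b)[1::-1])))
cs=vision.get_calibration("scene"); 
print("start w",atz(cw,f(654,467),82), atz(cw,f(640,445),64))
```

```text
tip [527.33558448 110.64656561  83.        ]
stripe 106 [540.42872508 109.56150294 106.        ] [564.01604517 105.91162655 106.        ] 171.20387552966673
stripe 123 [536.43264532 109.83739432 123.        ] [558.50314289 106.42222941 123.        ] 171.20387552966673
stripe skirt [527.62862815 111.10164091  83.        ] [545.33368244 109.24094321  83.        ] 174.00057131591498
skirt side [554.01352858  75.46536198  83.        ]
skirt side [560.75708064 137.97469728  83.        ]
bar back [580.58977213  95.96446627 123.        ]
bar back [582.19908967 110.88221688 123.        ]
top stripe [535.19581643 108.9250947  123.        ] [558.82676815 106.12645792 123.        ] 173.24586499990076
start w [618.31225117 192.51247829  82.        ] [619.9233136  193.65322575  64.        ]
```

Run:
```python
from h import *
s=telemetry.get_state(); print(s["clock"],s["ee_pos"],s["wrist_force"])
r.goto([558.5,106.3,140],quat(np.radians(82)))
s=telemetry.get_state(); print(s["clock"],s["ee_pos"],np.degrees(yaw()),s["wrist_force"])
hit=r.move_linear([558.5,106.3,89.5],speed=60,force_limit=8)
s=telemetry.get_state(); print(hit,s["clock"],s["ee_pos"],np.degrees(yaw()),s["wrist_force"],s["moment"],np.round(s["joint_pos"],3))
cw=vision.get_calibration("wrist"); im=vision.snapshot("wrist"); cv2.imwrite("pics/w2.png",im)
```

```text
4.1417 [558.07014638 105.6860302  224.95960175] [-0.23320276 -0.16985661 -0.68611171]
4.575 [558.37043788 106.68856596 140.31256305] 82.05073195088653 [0.57642438 0.70480767 0.49020051]
False 5.5667 [558.73152463 106.48168265  89.77969659] 82.00404217287328 [-0.09581865 -0.5379146  -0.08484743] [ 0.07707951 -0.128916    0.00396404] [ 0.282  0.74  -0.759  1.824  0.664  0.851  0.627]
```

View pics/w2.png

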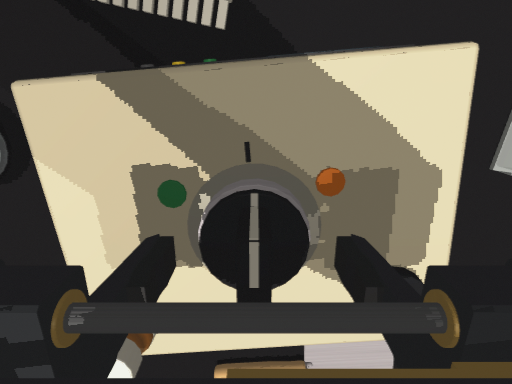

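The bar stripe (column 254, rows 193–288) stands vertical and midway between the fingers. I'll grip lightly first.

Run:
```python
from h import *
def rep(t):
    s=telemetry.get_state(); print(t,round(s["clock"],2),s["ee_pos"].round(2),round(np.degrees(yaw()),2),"F",s["wrist_force"].round(2),"M",s["moment"].round(3),"w",round(s["gripper_width"],4)); return s
rep("before"); eoat.grasp(5); r.pause(.2); rep("g5")
r.pause(.1); rep("g5b")
```

```text
before 5.62 [558.81 106.47  89.89] 82.0 F [0.81 0.42 0.03] M [ 0.004 -0.147 -0.043] w 1.0033
g5 6.9 [558.46 106.15  89.49] 82.0 F [-0.62 -0.73 -0.51] M [-0.187 -0.076  0.053] w 0.179
g5b 7.0 [558.51 106.13  89.51] 81.99 F [-0.18 -0.68  0.78] M [-0.223 -0.068 -0.038] w 0.1817
```

```bash
cat >> h.py <<'E'
def rep(t):
    s=telemetry.get_state(); print(t,round(s["clock"],2),s["ee_pos"].round(2),round(np.degrees(yaw()),2),"F",s["wrist_force"].round(2),"M",s["moment"].round(3),"w",round(s["gripper_width"],4)); return s
E
python3 - <<'E'
from h import *
eoat.grasp(22); rep("g22")
hit=r.move_linear([558.5,106.3,99.5],speed=25,force_limit=14); print(hit); rep("up"); r.pause(.1); s=rep("up")
print(s["joint_pos"].round(4))
cs=vision.snapshot("scene"); cv2.imwrite("pics/s2.png",cv2.resize(cs[140:260,200:350],None,fx=5,fy=5))
E
```

```text
g22 7.22 [558.47 106.14  89.49] 82.0 F [-0.17 -1.7   0.97] M [-0.211 -0.073 -0.051] w 0.1807
False
up 7.77 [558.39 106.12  99.31] 82.0 F [ 1.54 -1.18 -8.7 ] M [-0.02  -0.607  0.031] w 0.1774
up 7.87 [558.38 106.14  99.29] 82.0 F [ 2.96 -1.04 -7.67] M [-0.11  -0.618  0.008] w 0.1788
[ 0.2902  0.7267 -0.7691  1.8207  0.6512  0.8669  0.6366]
```

View pics/s2.png

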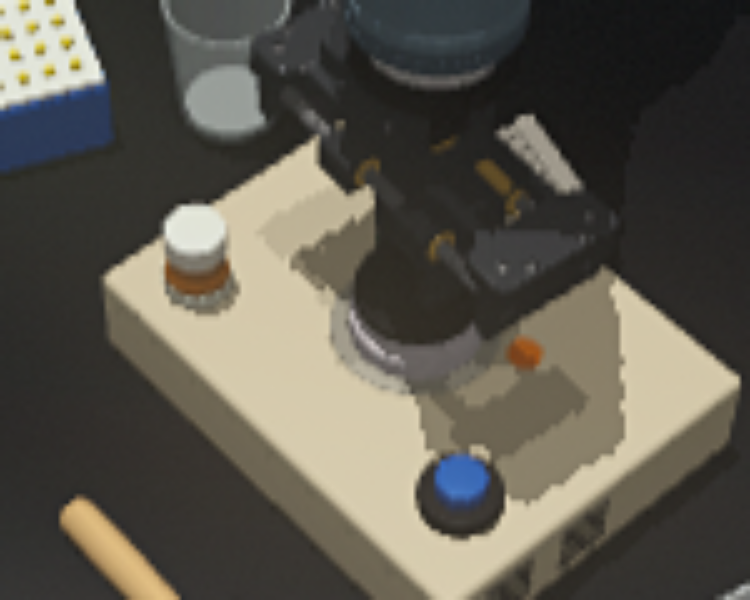

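```bash
cat >> h.py <<'E'
def turn(deg):
    q=np.array(telemetry.get_state()["joint_pos"]); q[6]+=np.radians(deg)-yaw(); r.move_j(q)
def probe(x=558.4,y=106.15,ztop=98.0,zlow=94.0):
    att=telemetry.get_state()["orientation"]
    hit=r.move_linear([x,y,zlow],speed=8,force_limit=4)
    rep(f"probe hit={hit}"); return hit
E
python3 - <<'E'
from h import *
turn(90); s=rep("t"); print(s["joint_pos"].round(4))
turn(120); rep("t"); turn(137.3); rep("t"); r.pause(.1); rep("t")
E
```

```text
t 8.18 [558.36 106.08  99.19] 89.8 F [ 0.98 -0.83 -7.42] M [-0.034 -0.626  0.073] w 0.1824
[ 0.2901  0.7268 -0.769   1.8207  0.6513  0.8669  0.7729]
t 8.74 [558.45 105.84  99.18] 119.72 F [ 2.7  -0.91 -7.4 ] M [-0.224 -0.655  0.07 ] w 0.1822
t 9.13 [558.47 105.75  99.17] 136.97 F [ 3.24 -1.24 -7.85] M [-0.234 -0.617  0.034] w 0.1804
t 9.23 [558.5  105.72  99.18] 137.04 F [ 2.16 -0.94 -7.9 ] M [-0.259 -0.593 -0.016] w 0.1816
```

Run:
```python
from h import *
r.move_linear([558.5,105.9,97.7],attitude=quat(np.radians(137.3)),speed=25); rep("pre")
probe()
```

```text
pre 9.48 [558.49 105.75  97.6 ] 137.23 F [ 1.87 -1.68 -7.48] M [-0.322 -0.578 -0.015] w 0.1844
probe hit=True 9.8 [558.68 105.82  96.16] 137.27 F [-0.61  0.55  5.81] M [ 0.202 -0.092 -0.055] w 0.1781
```

```bash
cat >> h.py <<'E'
def probe2(deg,x=558.5,y=105.95,zup=98.2,zpre=97.2,zlow=94.0):
    q=quat(np.radians(deg))
    r.move_linear([x,y,zup],speed=25)
    turn(deg); r.move_linear([x,y,zpre],attitude=q,speed=20); rep("pre")
    hit=r.move_linear([x,y,zlow],speed=4,force_limit=3)
    rep(f"{deg} hit={hit}"); return hit
E
python3 - <<'E'
from h import *
probe2(140.8)
E
```

```text
pre 10.62 [558.45 105.66  97.05] 140.75 F [ 3.17 -1.21 -7.35] M [-0.049 -0.814  0.038] w 0.1851
140.8 hit=True 11.02 [558.69 105.76  96.22] 140.78 F [0.91 1.15 3.98] M [ 0.192 -0.094 -0.002] w 0.181
```

Run:
```python
from h import *
for d in (152,155.5):
    if not probe2(d): print("IN",d); break
```

```text
pre 11.87 [558.55 105.62  97.09] 151.89 F [ 3.87 -0.95 -7.87] M [-0.161 -0.993 -0.049] w 0.1809
152 hit=True 12.31 [558.67 105.67  95.72] 151.97 F [1.37 1.52 0.16] M [ 0.357 -0.305 -0.032] w 0.1788
pre 13.11 [558.52 105.62  97.08] 155.44 F [ 3.8  -0.73 -7.21] M [-0.17  -1.064  0.013] w 0.1796
155.5 hit=False 14.06 [558.56 105.7   94.  ] 155.49 F [ 4.17 -2.63 -6.72] M [-0.531 -1.086 -0.078] w 0.1806
IN 155.5
```

Run:
```python
from h import *
print(r.move_linear([558.5,105.95,90.2],speed=10,force_limit=4)); s=rep("low")
```

```text
False
low 14.59 [558.52 105.72  90.06] 155.49 F [ 2.72 -3.09 -5.83] M [-0.591 -1.003 -0.009] w 0.1812
```

Run:
```python
from h import *
eoat.open_jaws(); r.pause(.1); rep("open")
r.move_linear([558.5,106,180],speed=150); rep("up")
cw=vision.get_calibration("wrist"); im=vision.snapshot("wrist"); cv2.imwrite("pics/w3.png",im); np.save("w3.npy",np.array([cw],dtype=object),allow_pickle=True)
print([(d["confidence"],d["at"]) for d in spotter.silhouettes("start_top","wrist")])
im=vision.snapshot("scene"); cv2.imwrite("pics/s3.png",cv2.resize(im[140:260,200:350],None,fx=5,fy=5,interpolation=cv2.INTER_CUBIC))
im=vision.snapshot("top"); cv2.imwrite("pics/t3.png",im)
```

```text
open 15.82 [558.49 105.94  90.2 ] 155.5 F [ 0.73 -0.24  1.03] M [ 0.098 -0.082 -0.028] w 1.0003
up 16.57 [558.04 105.58 179.32] 155.49 F [-0.13  0.12 -0.22] M [ 0.075 -0.053  0.037] w 0.9987
[(0.9, [235.9, 293.6])]
```

View pics/w3.png

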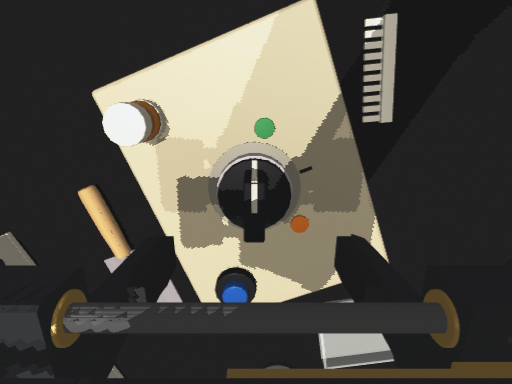

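View pics/s3.png

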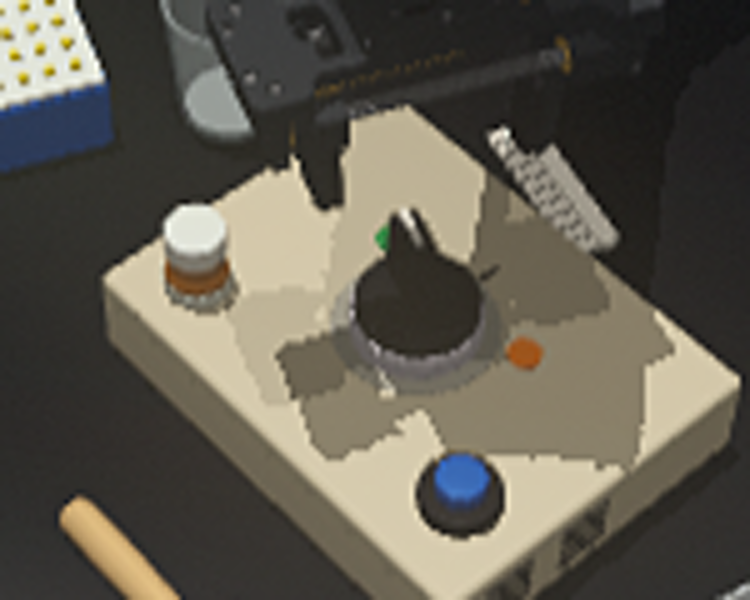

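Run:
```python
from h import *
ct=vision.get_calibration("top"); cs=vision.get_calibration("scene")
print("bottle cap",atz(ct,(110.5,146),160),tri(ct,(110.5,146),cs,(358,288)))
cw=np.load("w3.npy",allow_pickle=True)[0]
print("start",tri(ct,(200.7,164.8),cw,(235.5,297)), atz(cw,(235.5,297),82))
for d in (82,96,110,120,155,-98,-80): 
    q=solver.ik([618.2,192.5,120],quat(np.radians(d))); print(d,None if q is None else q.round(2))
```

```text
bottle cap [652.99839382 398.72743089 160.        ] (array([654.22035215, 399.62168554, 156.22067989]), np.float64(0.7496946715651993))
start (array([618.12547454, 192.11958135,  82.79150545]), np.float64(0.021455847419532784)) [618.44009627 192.64122448  82.        ]
82 [-0.04  0.72 -0.49  1.61  0.4   0.91  0.76]
96 [-0.01  0.74 -0.54  1.6   0.45  0.93  0.97]
110 [ 0.03  0.75 -0.59  1.6   0.49  0.94  1.18]
120 [ 0.05  0.76 -0.63  1.6   0.52  0.96  1.33]
155 [ 0.13  0.81 -0.77  1.6   0.63  1.    1.87]
-98 [-1.02  0.98  1.08  1.67 -0.96  1.11 -1.36]
-80 [-1.02  0.98  1.08  1.67 -0.96  1.11 -1.05]
```

Run:
```python
import cv2
im=cv2.imread("pics/w3.png"); cv2.imwrite("pics/w3c.png",cv2.resize(im[120:320,180:330],None,fx=3.0,fy=3.0,interpolation=cv2.INTER_CUBIC))
im=cv2.imread("pics/t3.png"); cv2.imwrite("pics/t3c.png",cv2.resize(im[140:240,90:250],None,fx=5,fy=5,interpolation=cv2.INTER_CUBIC))
```

```text
(no output)
```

View pics/w3c.png

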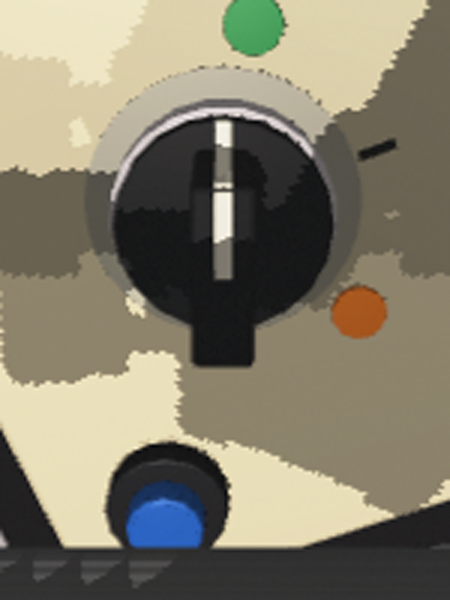

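View pics/t3c.png

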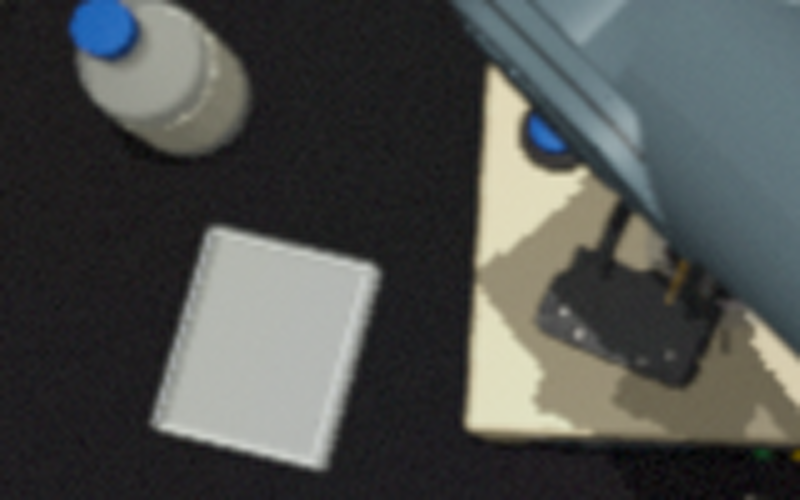

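Run:
```python
from h import *
eoat.grasp(10)
r.goto([618.2,192.4,140],quat(np.radians(150))); rep("above")
r.move_linear([618.2,192.4,90],speed=60,force_limit=8); r.pause(.2); rep("near")
hit=r.move_linear([618.2,192.4,80],speed=6,force_limit=9); rep(f"hit={hit}")
```

```text
above 18.6 [617.83 193.08 139.4 ] 150.08 F [-0.73  1.14  0.35] M [ 0.12  -0.123 -0.034] w 0.0036
near 19.78 [618.43 192.48  90.39] 149.99 F [ 0.35 -0.96  0.16] M [ 0.12  -0.071 -0.007] w 0.0042
hit=False 21.6 [618.23 192.4   80.09] 150.0 F [-2.01 -0.27  4.44] M [-0.077  0.271 -0.025] w 0.007
```

Run:
```python
from h import *
hit=r.move_linear([618.2,192.4,74.5],speed=5,force_limit=8); rep(f"hit={hit}"); r.pause(.15); rep("hold")
```

```text
hit=True 22.38 [618.19 192.41  76.71] 149.99 F [-1.76 -0.61  7.08] M [-0.084  0.157  0.056] w 0.006
hold 22.53 [618.18 192.43  76.74] 149.99 F [-0.74 -0.11  6.77] M [-0.05   0.179 -0.033] w 0.0031
```

Run:
```python
from h import *
hit=r.move_linear([618.2,192.4,75.9],speed=3,force_limit=6); rep(f"hit={hit}"); r.pause(.1); rep("hold")
r.move_linear([618.2,192.4,90],speed=20); rep("up")
r.move_linear([618.2,192.4,200],speed=150); rep("up")
# look pose
r.goto([558,106,225],quat(np.radians(84)))
rep("look")
cw=vision.get_calibration("wrist"); im=vision.snapshot("wrist"); cv2.imwrite("pics/w4.png",im); np.save("w4.npy",np.array([cw],dtype=object),allow_pickle=True)
cv2.imwrite("pics/w4c.png",cv2.resize(im[110:260,180:380],None,fx=4,fy=4,interpolation=cv2.INTER_CUBIC))
im=vision.snapshot("scene"); cv2.imwrite("pics/s4.png",cv2.resize(im[140:260,200:350],None,fx=5,fy=5,interpolation=cv2.INTER_CUBIC))
```

```text
hit=False 22.91 [618.25 192.42  76.52] 149.99 F [-3.74 -2.49  9.73] M [-0.31   0.639  0.04 ] w 0.0018
hold 23.01 [618.25 192.47  76.53] 150.0 F [-3.01 -1.96  9.55] M [-0.277  0.615 -0.013] w 0.0104
up 23.87 [618.15 192.31  89.83] 149.99 F [ 0.24  0.5  -0.17] M [ 0.078 -0.12   0.021] w 0.0041
up 24.75 [617.69 191.98 199.03] 150.0 F [ 0.23 -0.38 -0.04] M [ 0.093 -0.124 -0.035] w 0.0055
look 25.62 [557.9  106.42 224.49] 84.15 F [ 0.41  0.76 -0.55] M [ 0.043 -0.157 -0.045] w 0.0015
```

View pics/w4c.png

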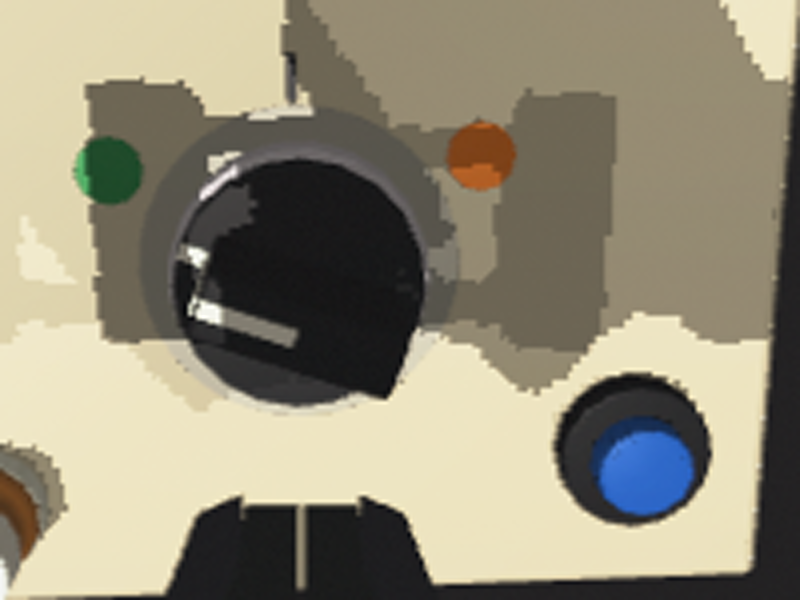

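View pics/s4.png

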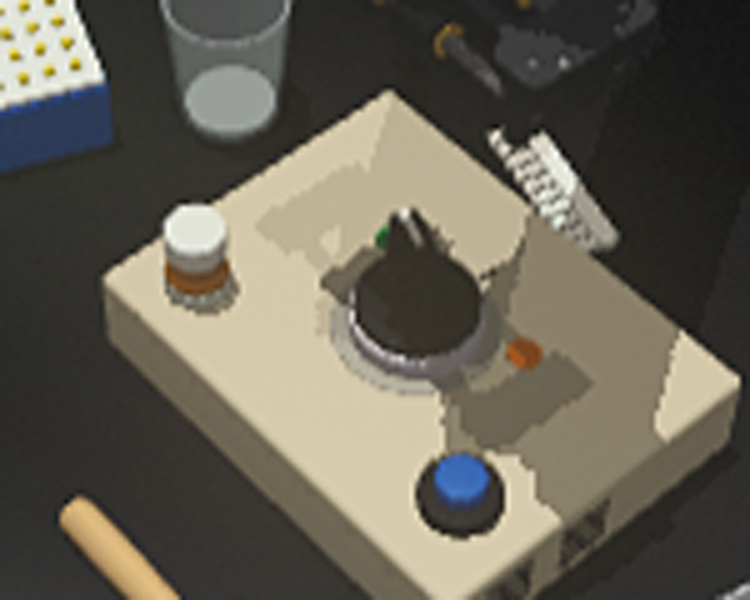

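Run:
```python
from h import *
rep("final"); order.close_job()
```

```text
final 25.73 [557.97 106.81 224.46] 84.15 F [ 0.4   0.29 -0.27] M [ 0.091 -0.145  0.037] w 0.005
the job is handed in; nothing more can be done
```

I moved the knob from OFF into the notch at the green tag, pressed the start button fully and let it spring back, then handed the job in at about 26 s. No verdict was reported.

- **Knob:** I lifted it about 9.8 mm and turned it towards the green tag, then felt for the notch by lowering it gently. Three tries landed on the ridge: two just before the tag and one just past it. On the fourth try, about 0.16 rad beyond the tag, it went in, and I released it about 0.5 mm above fully down. The hardest touch on the ridge was about 13 N, estimated from the wrist force and below the 20 N limit.
- **Start button:** I pressed it down about 6 mm. The wrist read about 7 N there, rising to 9.7 N with slight further pressure, so it was at its stop.
- **Last checks:** In the wrist picture the knob's skirt had the same size and place as at the start, so the knob was down. In the scene picture the button was back up. The jar, beaker, comb and spatula showed no visible movement. I did not check the bottle, tray and tip box closely after the button press, but the arm stayed well clear of the bottle and met no unexpected force. The gripper was clear of everything.

No check failed or disagreed.

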